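Clamp the loose strip in the gluing press

ROBOT

A 6-joint arm with a two-finger parallel gripper is mounted at the origin on a cart in front of the work surface, level with it; the furniture and walls round the work are solid. World frame = base frame: x ahead of the robot, y to its left, z up, the work surface at z = 0. Lengths are in m, angles in rad, forces in N, time in s.
With the tool pointing down it reaches from about 0.325 to 0.85 m from the base axis. Payload 15.5 kg.
Tool frame: the origin (TCP) lies midway between the tips of the shut fingers; the grasp point (between the pads) lies 19 mm behind it; z points along the fingers, y is the line along which they close (so a half turn about z gives the same grasp; the last joint's range is limited). The gripper opens to 91 mm and grips with 3 to 60 N. Pads are 32 mm wide; open, the fingers measure 118 mm over their backs; the gripper's body (76 mm by 178 mm) begins 60 mm behind the grasp point.
Start: joints at [-1.425, 0.494, 1.345, -0, 1.302, -0.096], TCP at [0.149, -0.607, 0.214] pointing down, gripper open.
Joint ranges: [-2.91, 2.91], [-0.82, 2.16], [0.22, 2.67], [-1.22, 4.37], [0.12, 2.79], [-3.08, 3.08]. Speed limits (rad/s): [1.89, 1.89, 2.57, 3.01, 3.01, 3.01].

INTERFACE

Orientations are given as a unit quaternion [w, x, y, z].
In Python, from station import ctrl gives the robot as it stands. The module is installed in compiled form; this text tells all that it offers.
- The arm moves only by the tool move_arm, never from a script. Its argument "targets" is text: rows parted by semicolons, each of 7 numbers parted by spaces: the gripper command: -1 is shut, 1 is fully open, values between are in proportion, then the shift along the tool's x, y, z in units of 2.5 cm (1.0 is 2.5 cm), then the turn, a rotation vector about the tool's x, y, z in units of 4 degrees (1.0 is 4 degrees). In form: jaw dx dy dz rx ry rz; .... A call has 1 to 5 rows; each row shifts and turns the commanded pose from where the row before left it, along the tool's axes as they then stand; what a row does not reach is not made up. A row lasts 1/10 s, in which the tool goes at most 50 mm and 8.59 degrees, less where a joint would pass 70% of its speed; a pose out of reach is approached as far as the arm can. A call with a number of a shift or a turn outside -1 to 1 is refused whole. A call with a gripper value outside its range is refused whole. The fingers move at their own pace and stop on an object; "squeeze" is the grip in N (left out, the last holds). Time passes only in rows, so rows that do not move let the fingers close. It gives the time, the measured TCP pose, the force, the opening and the grip force at its end, in the units of the state.
- ctrl.get_state(): the state, without advancing time (a new reading comes with each control period).
- ctrl.read_camera(name): name is "scene" or "top"; returns a dict with "pixels" (400x640x3 uint8, red, green, blue), "depth" (400x640 float32, m along the optical axis (not along the pixel's ray), 0 where there is no reading), "K" (3x3 intrinsics, pixels), "eye" and "attitude" of the camera in the world. Camera axes: x right, y up, looking along -z (the intrinsics and any distortion apply to the point x, -y, -z); pixel columns grow to the right and rows downward; lengths in m; the calibration is good to about 2 mm. A picture is of the moment at which its call begins.
- ctrl.finish_job(): hands the job in; it is judged then, once.
The state is a dict: "clock": time; "joint_positions": joint angles; "joint_vel": joint speeds; "effort": joint torques, N m; "eef_pos": TCP position; "tcp_rot": TCP orientation; "contact_force": force on the tool from outside, world axes, zero at the start; "ft_torque": the same for the moment, N m; "width": opening from 0.0 (shut) to 1.0 (fully open); "grasp_force": force on a finger pad.
Only numpy, scipy, OpenCV 4.12 (cv2) and the standard library are available. Lean on these libraries where they do the work, as an engineer would, in place of code of your own. Each camera call takes 0.05 s, during which the arm holds its last target. There are 200 camera calls.

TASK

One strip in the gluing press is still loose: push it fully home against the back stop, then clamp it by turning its T-bar handle clockwise until you feel its cam bite and about an eighth of a turn more, clearly less than a quarter turn, so that it is held but not crushed. Do not touch the round knobs of the neighbouring clamps or shift the things standing around, and let go at the end.

Things in the scene. Friction and masses are not known exactly. Their poses are not given: they have to be found in the camera images.
- press: Gluing press, fixed on the stand: plywood bed 200 (x) x 290 (y) x 18 mm with four lanes along its x, 62 mm apart, their strips at y = -88, -26, +36, +98 mm. Rails 34 mm above the stand part the lanes from x = -45 to +25 mm. Origin: centre of the bed's underside; x points to the back, away from the robot, z up. Three lanes hold strips home and clamped, front ends at x = -65 mm.
- stop (a point): Back stop of the press: centre of the lower edge of its front face, at x = +85 mm in the press frame, on the bed's top; the face runs along the press's y over all lanes and stands 30 mm high.
- beam (a point): Centre of the top of the steel beam that crosses over the lanes: 40 mm (x) x 290 mm (y), underside 68 mm and top 90 mm above the stand, at x = +55 mm in the press frame. One upright clamp spindle stands in it 23 mm to the right (-y) of each strip.
- strip: The loose wooden strip, 150 (x) x 24 x 22 mm, origin at its centre, x along it toward the back stop, z up. It lies flat on the bed (18 to 40 mm above the stand) in the T-bar's lane, 12 to 32 mm too far to the front, with about 1 mm play on each side; slides easily. Home, its centre is at x = +10 mm in the press frame (75 mm before the stop). About 90 g.
- tbar_grip (a point): Centre of the T-bar handle, the only bar among round knobs: black, 44 mm long (x) x 10 mm wide (y) x 22 mm tall (z), 121 mm above the stand, on an upright spindle of 10 mm diameter. Its lane differs from run to run. Clockwise from above turns a cam under the beam against the strip's right side; the handle keeps its height. Other screws are 62 mm away on either side.
- clamp_t: The T-bar's clamp; origin on its axis on the beam's top. Collar 28 mm wide, 5 mm high. Turning takes an even 0.19 N m until the cam bites, 0.3 to 2.2 rad from the start; the handle's angle does not show where (it sits on the spindle at any angle). Past the bite a push-back growing by about 0.2 N m per rad adds to it (at a standstill friction may act either way). It stays where it is left.
- fence_t: Sprung aluminium side fence on the left of the loose strip, 130 x 8 x 18 mm; origin on its face to the strip. The cam squeezes the strip against it, and it gives way to the left by 3.5 N per mm: about 27 N per rad of the handle past the bite.
- knob_a: A round black knob of a neighbouring clamp, 30 mm diameter, 22 mm tall (110 to 132 mm above the stand, the T-bar's height); origin on its axis at the beam's top, 90 mm above the stand. Leave it untouched.
- knob_b: A round black knob of a neighbouring clamp, 30 mm diameter, 22 mm tall (110 to 132 mm above the stand, the T-bar's height); origin on its axis at the beam's top, 90 mm above the stand. Leave it untouched.
- knob_c: A round black knob of a neighbouring clamp, 30 mm diameter, 22 mm tall (110 to 132 mm above the stand, the T-bar's height); origin on its axis at the beam's top, 90 mm above the stand. Leave it untouched.
- glue_bottle: Bystander: white bottle with a red spout, 200 mm tall, 52 mm wide; origin at the centre of its underside. Leave it.
- wax_tin: Bystander: flat brown tin, 86 mm across, 26 mm tall; origin at the centre of its underside. Leave it.
- screw_tin: Bystander: flat tin with a blue lid, 67 mm across, 34 mm tall; origin at the centre of its underside. Leave it.
- sanding_block: Bystander: sanding block 64 x 112 x 33 mm; origin at the centre of its underside. Leave it.

How it is judged:
On the way, in this order (a step that is already met when the one before it is completed fails the run):
1. the loose strip is home against the back stop (within 2.5 mm) (x of strip in the frame of press above 0.0075 m), for 0.2 s.
2. the strip is squeezed against the side fence with more than 13 N (contact force between fence_t and strip above 13 N), for 0.2 s.
At the end, for the whole second after the job is handed in: the strip lies home within 2.5 mm of the back stop, at rest, squeezed against its side fence with 13 to 31 N (about 0.5 to 1.2 rad past the bite) (x of strip in the frame of press above 0.0075 m and contact force between fence_t and strip between 13 and 31 N and linear speed of strip below 0.02 m/s); the robot touches nothing.
It fails at once if the clamp is overtightened (more than 31 N on the fence, some 1.2 rad past the bite) (contact force between fence_t and strip above 31 N).
It fails at once if the robot touches a neighbouring round knob (more than 1 N) (contact force between any of the arm, the fingers and knob_a above 1 N or contact force between any of the arm, the fingers and knob_b above 1 N or contact force between any of the arm, the fingers and knob_c above 1 N).
It fails at once if a bystander is shifted by more than 20 mm (distance of any of glue_bottle, wax_tin, screw_tin, sanding_block from where it was at the start of the episode above 0.02 m).
It also fails if it takes over 64 s, if anything falls off the work surface, if the arm or the gripper's body presses on something with over 40 N, if the wrist force passes 120 N, or if a joint passes its speed limit or range.

## Working session

There is one attempt and no reset: what is moved stays moved. The work goes in short steps, Python scripts to look and compute and a tool call to move; the robot and the scene stay as the last step left them, time stands still between calls to the robot, and variables do not carry over. Pictures are saved under pics/ and viewed, at most 10 in all, crops included, and the job is handed in when it is done.

Besides the shell and the picture viewer there is one more tool, called by a JSON object that holds its "api" and its "payload", one argument or row to a line. move_arm: Moves the arm, as the interface text tells. Shifts and turns lie within -1 to 1; 1 stands for 2.5 cm of shift or 4 degrees of turn. Its arguments: {"type":"object","properties":{"targets":{"type":"string"},"squeeze":{"type":"number"}},"required":["targets"]}

```bash
mkdir -p pics; cat > h.py <<'E'
from station import ctrl
import numpy as np, cv2
from scipy.spatial.transform import Rotation as R
def rot(a):
    a=np.array(a,float)
    return a if a.shape==(3,3) else R.from_quat(a.ravel()[[1,2,3,0]]).as_matrix()
def cloud(c):
    K=c["K"];h,w=c["depth"].shape;u,v=np.meshgrid(np.arange(w),np.arange(h));d=c["depth"]
    p=np.stack([(u-K[0,2])/K[0,0]*d,-(v-K[1,2])/K[1,1]*d,-d],-1)
    P=p@rot(c["attitude"]).T+np.array(c["eye"]);P[d==0]=np.nan
    return P
E
python3 - <<'E'
from h import *
for n in("scene","top"):
    c=ctrl.read_camera(n);cv2.imwrite(f"pics/{n}0.png",c["pixels"][...,::-1]);np.savez(f"{n}0.npz",**{k:c[k] for k in c})
    print(n,c["K"],c["eye"],c["attitude"],{k for k in c})
print(ctrl.get_state())
E
```

```text
scene [[474.69217638   0.         317.75184979]
 [  0.         474.69217638 191.53945418]
 [  0.           0.           1.        ]] [0.14393094 0.85193643 0.77930436] [-0.21324761 -0.10092439  0.44494048  0.86392574] {'K', 'pixels', 'attitude', 'eye', 'depth'}
top [[421.6635422    0.         317.63909662]
 [  0.         421.6635422  194.32642479]
 [  0.           0.           1.        ]] [ 0.39611419 -0.0052015   1.28727215] [-0.69632571 -0.06796844  0.05593229  0.71230778] {'K', 'pixels', 'attitude', 'eye', 'depth'}
{'clock': 0.1, 'joint_positions': array([-1.42547265e+00,  4.94103866e-01,  1.34608576e+00, -2.28409621e-05,
        1.30250328e+00, -9.55055326e-02]), 'joint_vel': array([ 6.15474105e-04, -2.04250524e-04,  2.19236677e-04, -4.89319638e-05,
        4.13578496e-04,  1.80619177e-03]), 'effort': array([-3.93670298e-04, -8.80245352e+01, -3.82541800e+01,  7.05424813e-02,
        4.81683493e-02, -1.88552116e-05]), 'eef_pos': array([ 0.1490082 , -0.6066131 ,  0.21340295]), 'tcp_rot': array([-5.49680296e-04,  9.92758403e-01,  1.20126814e-01, -2.47085195e-05]), 'contact_force': array([ 0.45974211, -1.13387752,  0.37381121]), 'ft_torque': array([ 0.04051242,  0.04653557, -0.03108892]), 'grasp_force': 0.0, 'width': 0.9999106046895698}
```

View pics/top0.png

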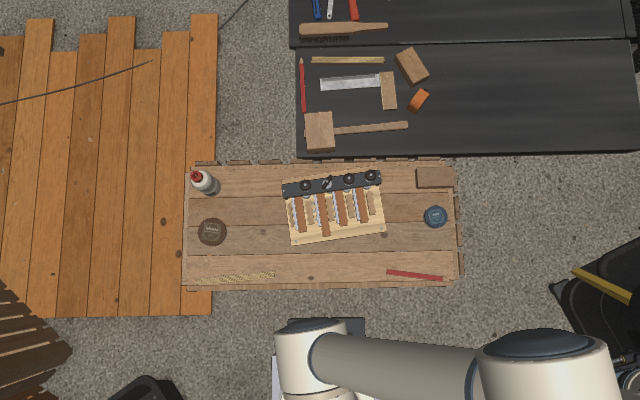

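View pics/scene0.png

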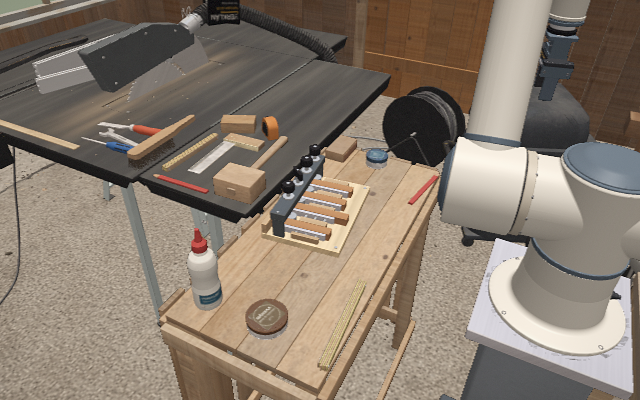

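The top view shows the press at (280–385, 170–245) with its beam at the back. The T-bar is at about (327,184), second lane from the left, and its strip (323,215) sticks out to the front. Next I'll work out the positions.

```bash
python3 - <<'E'
from h import *
c=np.load("top0.npz");P=cloud(c);px=c["pixels"].astype(int)
cv2.imwrite("pics/topc.png",cv2.resize(c["pixels"][160:255,270:395,::-1],None,fx=6,fy=6,interpolation=cv2.INTER_CUBIC))
roi=np.zeros(P.shape[:2],bool);roi[160:255,270:395]=1
z=P[...,2]
print("table z",np.nanmedian(z[roi&(z<.01)]))
def rect(m,nm):
    pts=P[m][:,:2].astype(np.float32);r=cv2.minAreaRect(pts*1000);print(nm,m.sum(),np.round(r[0],1),np.round(r[1],1),round(r[2],2),"z",np.round(np.median(P[m][:,2]),4));return r
rect(roi&(z>.08)&(z<.1),"beam")
rect(roi&(z>.013)&(z<.023),"bed")
m=(roi&(z>.104)&(z<.14)).astype(np.uint8)
n,l=cv2.connectedComponents(m)
for i in range(1,n): 
    if (l==i).sum()>5: rect(l==i,"knob")
m=roi&(z>.034)&(z<.046)&(px[...,0]-px[...,2]>40)
n,l=cv2.connectedComponents(m.astype(np.uint8))
for i in range(1,n): 
    if (l==i).sum()>20: rect(l==i,"strip")
E
```

```text
table z -0.0008070650420159975
beam 1041 [639.7 -26.1] [ 41.3 290.3] 7.28 z 0.0898
bed 2089 [558.1 -36.7] [145.1 289.4] 7.37 z 0.0179
knob 105 [ 652.8 -135.6] [28.  28.6] 83.74 z 0.1316
knob 105 [645.3 -75.1] [29.3 30.6] 18.01 z 0.131
knob 64 [638.1 -13.3] [10.4 44.5] 55.09 z 0.1301
knob 102 [630.5  47.1] [28.4 31.5] 85.85 z 0.1312
strip 271 [ 583.7 -115.5] [105.3  24.5] 8.14 z 0.0395
strip 268 [576.  -54.7] [105.6  23.3] 7.52 z 0.04
strip 379 [558.3 -10.2] [128.1  42.5] 7.45 z 0.0396
strip 41 [ 604.1 -141.2] [35.8 16.1] 10.12 z 0.0354
strip 267 [559.9  67.9] [105.8  23.6] 6.69 z 0.04
strip 62 [576.8 -82.1] [58.6 16.6] 11.7 z 0.036
strip 59 [568.9  40.9] [58.5 17.8] 7.05 z 0.0359
strip 29 [ 568.2 -146.1] [15.1 27.6] 87.91 z 0.0355
```

View pics/topc.png

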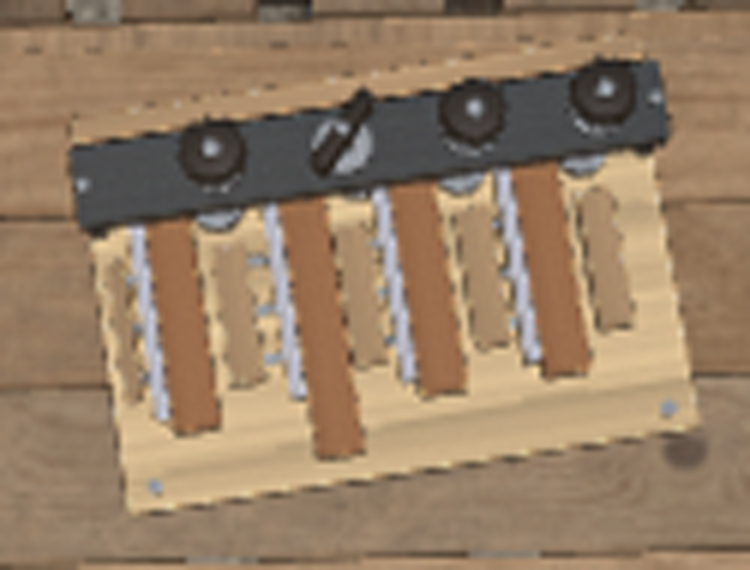

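The crop shows the T-bar at about (342,135), running from front-left to back-right. Its strip protrudes about 23 mm. The press yaw is about 7.1° with its origin near (0.585, −0.033), and the T axis is at (0.638, −0.013). I'll head for the strip's front end with the fingers shut.

{"api": "move_arm", "payload": {
  "targets": "-1 0 0 0 0 0 0.85; -1 0 0 0 0 0 0.83; -1 0.7 -1 0 0 0 0; -1 0.7 -1 0 0 0 0; -1 0.7 -1 0 0 0 0",
  "squeeze": 20
}}

```text
clock: 0.6
eef_pos: [0.1922, -0.5249, 0.2135]
tcp_rot: [-0.0, 0.998, 0.062, -0.0]
contact_force: [1.0, -0.3, 0.6]
width: 0.596
grasp_force: 0.0
```

{"api": "move_arm", "payload": {
  "targets": "-1 0.7 -1 0 0 0 0; -1 0.7 -1 0 0 0 0; -1 0.7 -1 0 0 0 0; -1 0.7 -1 0 0 0 0; -1 0.7 -1 0 0 0 0"
}}

```text
clock: 1.1
eef_pos: [0.2636, -0.39, 0.2137]
tcp_rot: [-0.0, 0.998, 0.062, -0.0]
contact_force: [0.5, 0.1, 0.4]
width: 0.154
grasp_force: 0.0
```

{"api": "move_arm", "payload": {
  "targets": "-1 0.7 -1 0 0 0 0; -1 0.7 -1 0 0 0 0; -1 0.7 -1 0 0 0 0; -1 0.7 -1 0 0 0 0; -1 0.7 -1 0 0 0 0"
}}

```text
clock: 1.6
eef_pos: [0.3351, -0.2552, 0.2138]
tcp_rot: [-0.0, 0.998, 0.062, -0.0]
contact_force: [-0.2, -0.5, -0.0]
width: 0.005
grasp_force: 0.0
```

{"api": "move_arm", "payload": {
  "targets": "-1 0.7 -1 0 0 0 0; -1 0.7 -1 0 0 0 0; -1 0.7 -1 0 0 0 0; -1 0.7 -1 0 0 0 0; -1 0.7 -1 0 0 0 0"
}}

```text
clock: 2.1
eef_pos: [0.4065, -0.1203, 0.2138]
tcp_rot: [-0.0, 0.998, 0.062, -0.0]
contact_force: [0.5, -0.9, -0.2]
width: 0.007
grasp_force: 0.0
```

{"api": "move_arm", "payload": {
  "targets": "-1 0.7 -1 0 0 0 0; -1 0.7 -1 0 0 0 0; -1 0.7 -1 0 0 0 0; -1 0.63 -0.95 0.5 0 0 0; -1 0 0 1 0 0 0"
}}

```text
clock: 2.6
eef_pos: [0.464, -0.0129, 0.177]
tcp_rot: [0.0, 0.998, 0.063, 0.002]
contact_force: [0.4, -0.3, 0.1]
width: 0.003
grasp_force: 0.0
```

{"api": "move_arm", "payload": {
  "targets": "-1 0 0 1 0 0 0; -1 0 0 1 0 0 0; -1 0 0 1 0 0 0; -1 0 0 1 0 0 0; -1 0 0 0 0 0 0"
}}

```text
clock: 3.1
eef_pos: [0.46, -0.0149, 0.0742]
tcp_rot: [-0.001, 0.998, 0.062, -0.002]
contact_force: [-0.4, -0.0, 0.5]
width: 0.006
grasp_force: 0.0
```

```bash
cat >> h.py <<'E'
th=np.deg2rad(7.1);X=np.array([np.cos(th),np.sin(th)]);Y=np.array([-X[1],X[0]]);O=np.array([.5851,-.0329])
def st():
    s=ctrl.get_state();d=s["eef_pos"][:2]-O;r=rot(s["tcp_rot"])
    print("t",round(s["clock"],2),"press xy",np.round([d@X,d@Y],4),"z",round(s["eef_pos"][2],4),"yaw",round(np.degrees(np.arctan2(r[1,0],r[0,0])),2),"j",np.round(s["joint_positions"],2),"F",np.round(s["contact_force"],2),"T",np.round(s["ft_torque"],3),"w",round(s["width"],3),"g",round(s["grasp_force"],1))
E
python3 - <<'E'
from h import *
st()
c=ctrl.read_camera("scene");cv2.imwrite("pics/s1.png",cv2.resize(c["pixels"][120:270,230:430,::-1],None,fx=4,fy=4))
E
```

```text
t 3.1 press xy [-0.1219  0.0333] z 0.0742 yaw 7.08 j [-0.16  0.48  1.89 -0.    0.77  1.29] F [-0.36 -0.02  0.49] T [ 0.031  0.006 -0.048] w 0.006 g 0.0
```

View pics/s1.png

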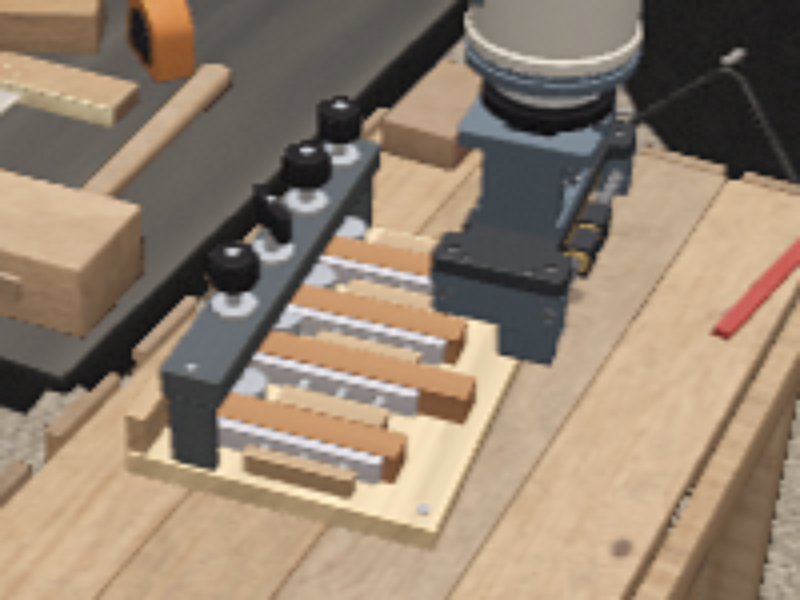

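The fingers, at about (530,340), are just in front of the loose strip's end at (475,395), and the path is free. Next: down, then push.

{"api": "move_arm", "payload": {
  "targets": "-1 0 0 1 0 0 0; -1 0 0 1 0 0 0; -1 0 0 0 0 0 0; -1 0.4 0 0 0 0 0; -1 0.3 0 0 0 0 0"
}}

```text
clock: 3.65
eef_pos: [0.481, -0.0131, 0.028]
tcp_rot: [0.0, 0.998, 0.062, 0.001]
contact_force: [-0.2, -0.9, -0.8]
width: 0.009
grasp_force: 0.2
```

{"api": "move_arm", "payload": {
  "targets": "-1 0.2 0 0 0 0 0; -1 0.2 0 0 0 0 0; -1 0.2 0 0 0 0 0; -1 0.1 0 0 0 0 0; -1 0 0 0 0 0 0"
}}

```text
clock: 4.15
eef_pos: [0.4969, -0.0109, 0.0265]
tcp_rot: [0.0, 0.998, 0.062, 0.0]
contact_force: [-0.1, -1.1, -0.3]
width: 0.009
grasp_force: 0.0
```

```bash
python3 - <<'E'
from h import *
st()
E
```

```text
t 4.15 press xy [-0.0848  0.0328] z 0.0265 yaw 7.08 j [-0.14  0.6   1.84  0.    0.7   1.31] F [-0.06 -1.06 -0.29] T [ 0.003  0.047 -0.012] w 0.009 g 0.0
```

{"api": "move_arm", "payload": {
  "targets": "-1 0.06 0 0 0 0 0; -1 0.06 0 0 0 0 0; -1 0.04 0 0 0 0 0; -1 0 0 0 0 0 0"
}}

```text
clock: 4.55
eef_pos: [0.4977, -0.0104, 0.0261]
tcp_rot: [-0.0, 0.998, 0.062, -0.003]
contact_force: [-11.7, -4.0, 8.1]
width: 0.008
grasp_force: 6.1
```

{"api": "move_arm", "payload": {
  "targets": "-1 0.04 0 0 0 0 0; -1 0.04 0 0 0 0 0; -1 0 0 0 0 0 0"
}}

```text
clock: 4.85
eef_pos: [0.4978, -0.0102, 0.0259]
tcp_rot: [-0.0, 0.998, 0.062, -0.004]
contact_force: [-20.5, -8.1, 14.4]
width: 0.005
grasp_force: 10.7
```

```bash
python3 - <<'E'
from h import *
st()
c=ctrl.read_camera("scene");cv2.imwrite("pics/s2.png",cv2.resize(c["pixels"][150:270,250:410,::-1],None,fx=5,fy=5))
E
```

```text
t 4.85 press xy [-0.0839  0.0333] z 0.0259 yaw 7.09 j [-0.14  0.6   1.83 -0.    0.71  1.31] F [-20.5   -8.11  14.37] T [-1.475  3.508 -0.091] w 0.005 g 10.7
```

View pics/s2.png

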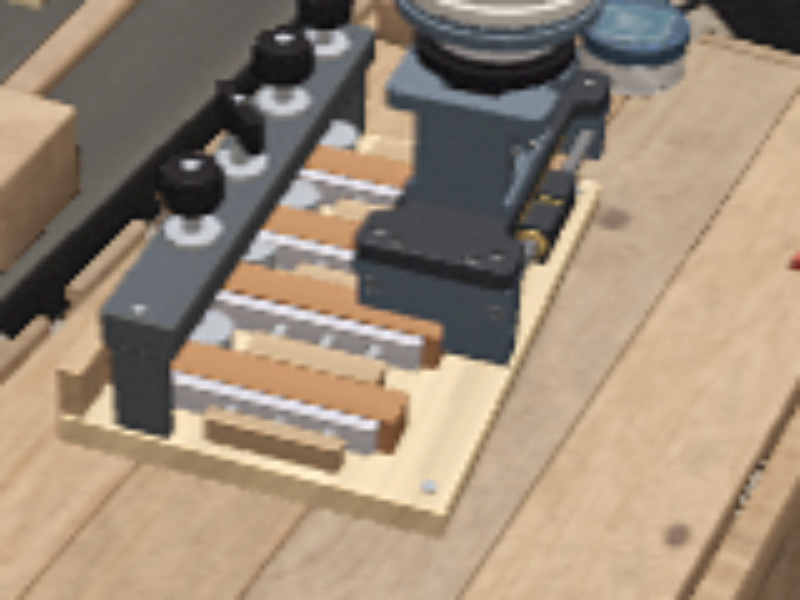

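The strip has stopped: 20 N of resistance, and it protrudes past its fence, at (420–440, 350), as much as the neighbour does. Next: back off, rise, and turn the gripper to the bar at yaw 145°.

{"api": "move_arm", "payload": {
  "targets": "-1 -0.3 0 0 0 0 0; -1 -0.5 0 0 0 0 0; -1 0 0 -1 0 0 -1; -0.3 0 0 -1 0 0 -1; -0.3 0 0 -1 0 0 -1"
}}

```text
clock: 5.4
eef_pos: [0.4823, -0.0126, 0.1022]
tcp_rot: [-0.0, 0.986, 0.167, -0.0]
contact_force: [-0.0, -1.0, -0.0]
width: 0.151
grasp_force: 0.0
```

{"api": "move_arm", "payload": {
  "targets": "-0.3 0 0 -1 0 0 -1; -0.3 0 0 -1 0 0 -1; -0.3 0 0 -1 0 0 -1; -0.3 0 0 0 0 0 -1; -0.3 0 0 0 0 0 -1"
}}

```text
clock: 5.9
eef_pos: [0.483, -0.0126, 0.1772]
tcp_rot: [0.0, 0.942, 0.336, 0.001]
contact_force: [0.4, 0.3, 0.0]
width: 0.348
grasp_force: 0.0
```

{"api": "move_arm", "payload": {
  "targets": "-0.3 0 0 0 0 0 -1; -0.3 0 0 0 0 0 -1; -0.3 0 0 0 0 0 -1; -0.3 0 0 0 0 0 -1; -0.3 0 0 0 0 0 -1"
}}

```text
clock: 6.4
eef_pos: [0.4825, -0.0126, 0.1764]
tcp_rot: [-0.0, 0.869, 0.494, 0.0]
contact_force: [0.5, -0.3, 0.4]
width: 0.352
grasp_force: 0.0
```

{"api": "move_arm", "payload": {
  "targets": "-0.3 0 0 0 0 0 -1; -0.3 0 0 0 0 0 -1; -0.3 0 0 0 0 0 -1; -0.3 0 0 0 0 0 -1; -0.3 0 0 0 0 0 -1"
}}

```text
clock: 6.9
eef_pos: [0.4825, -0.0126, 0.1764]
tcp_rot: [0.0, 0.77, 0.638, 0.0]
contact_force: [-0.6, 0.8, 0.4]
width: 0.352
grasp_force: 0.0
```

{"api": "move_arm", "payload": {
  "targets": "-0.3 0 0 0 0 0 -1; -0.3 0 0 0 0 0 -1; -0.3 0 0 0 0 0 -1; -0.3 0 0 0 0 0 -1; -0.3 0 0 0 0 0 -1"
}}

```text
clock: 7.4
eef_pos: [0.4825, -0.0126, 0.1764]
tcp_rot: [0.0, 0.648, 0.762, 0.0]
contact_force: [-0.2, -0.5, -0.1]
width: 0.349
grasp_force: 0.0
```

{"api": "move_arm", "payload": {
  "targets": "-0.3 0 0 0 0 0 -1; -0.3 0 0 0 0 0 -1; -0.3 0 0 0 0 0 -1; -0.3 0 0 0 0 0 -1; -0.3 0 0 0 0 0 -1"
}}

```text
clock: 7.9
eef_pos: [0.4825, -0.0126, 0.1764]
tcp_rot: [0.0, 0.506, 0.863, 0.0]
contact_force: [-0.7, -0.0, -0.6]
width: 0.346
grasp_force: 0.0
```

{"api": "move_arm", "payload": {
  "targets": "-0.3 0 0 0 0 0 -1; -0.3 0 0 0 0 0 -1; -0.3 0 0 0 0 0 -1; -0.3 0 0 0 0 0 -1; -0.3 0 0 0 0 0 -1"
}}

```text
clock: 8.4
eef_pos: [0.4825, -0.0126, 0.1764]
tcp_rot: [0.0, 0.348, 0.937, 0.0]
contact_force: [0.0, -0.5, -0.4]
width: 0.351
grasp_force: 0.0
```

```bash
cat >> h.py <<'E'
def go(px,py,z,yaw):
    s=ctrl.get_state();r=rot(s["tcp_rot"]);w=np.r_[O+px*X+py*Y,z]-s["eef_pos"]
    y=np.degrees(np.arctan2(r[1,0],r[0,0]))
    print("units xyz",np.round(r.T@w/.025,2),"rz",np.round(-((yaw-y+180)%360-180)/4,2))
E
python3 - <<'E'
from h import *
st();go(.055,.013,.17,145.1)
c=ctrl.read_camera("top");cv2.imwrite("pics/t2.png",cv2.resize(c["pixels"][160:260,270:400,::-1],None,fx=6,fy=6))
E
```

```text
t 8.4 press xy [-0.0993  0.0328] z 0.1764 yaw 139.24 j [-0.15  0.34  1.74  0.    1.06 -1.01] F [ 0.02 -0.46 -0.38] T [ 0.084 -0.14   0.015] w 0.351 g 0.0
units xyz [-4.73  4.04  0.26] rz -1.47
```

View pics/t2.png

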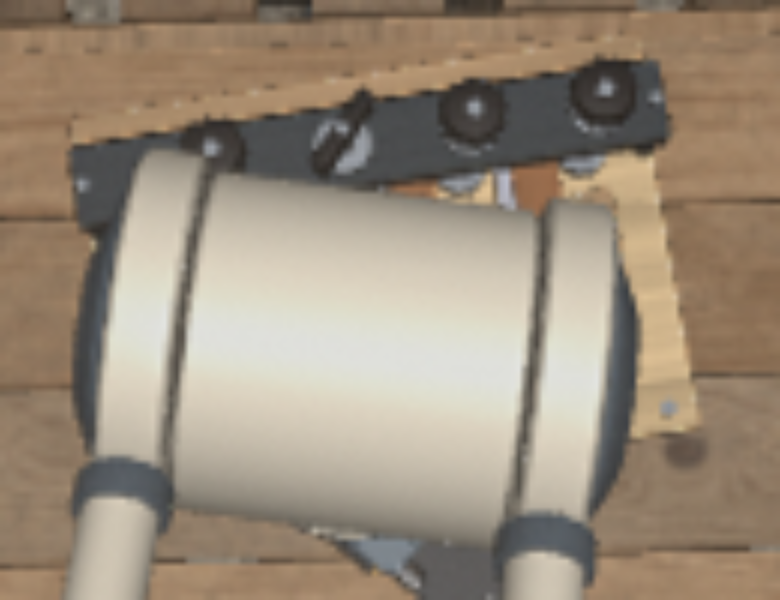

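The T-bar at (342,135) is unmoved. I'll check the strip by depth from the scene camera and move above the T-bar.

```bash
cat >> h.py <<'E'
def strip():
    P=cloud(ctrl.read_camera("scene"));d=P[...,:2]-O;a=d@X;b=d@Y
    for y in(-.088,-.026,.036,.098):
        m=(abs(b-y)<.008)&(abs(P[...,2]-.04)<.003)&(a<0.0)&(a>-.1)
        print("lane",y,m.sum(),"front x",np.round(np.percentile(a[m],[0,3]),4) if m.any() else None)
E
python3 -c "
from h import *
strip()"
```

```text
lane -0.088 58 front x [-0.0654 -0.0639]
lane -0.026 69 front x [-0.0657 -0.0645]
lane 0.036 93 front x [-0.0666 -0.064 ]
lane 0.098 88 front x [-0.0664 -0.064 ]
```

{"api": "move_arm", "payload": {
  "targets": "-0.3 0 0 0 0 0 -0.75; -0.3 0 0 0 0 0 -0.72; -0.3 -0.85 0.59 0 0 0 0; -0.3 -0.85 0.59 0 0 0 0; -0.3 -0.85 0.59 0 0 0 0"
}}

```text
clock: 9.0
eef_pos: [0.5611, -0.013, 0.1765]
tcp_rot: [0.0, 0.302, 0.953, 0.0]
contact_force: [-0.4, -0.4, -0.8]
width: 0.351
grasp_force: 0.0
```

{"api": "move_arm", "payload": {
  "targets": "-0.3 -0.85 0.59 0 0 0 0; -0.3 -0.85 0.59 0 0 0 0; -0.3 -0.85 0.59 0 0 0 0; -0.3 0 0 0 0 0 0; -0.3 0 0 0 0 0 0"
}}

```text
clock: 9.5
eef_pos: [0.6375, -0.0133, 0.1759]
tcp_rot: [-0.0, 0.302, 0.953, -0.0]
contact_force: [0.2, 1.5, -0.9]
width: 0.347
grasp_force: 0.0
```

```bash
python3 -c "
from h import *
st();go(.055,.013,.104,145.1)
strip()
c=ctrl.read_camera('scene');cv2.imwrite('pics/s3.png',cv2.resize(c['pixels'][110:250,240:400,::-1],None,fx=4,fy=4))"
```

```text
t 9.5 press xy [0.0544 0.0129] z 0.1759 yaw 144.87 j [-0.11  0.55  1.36  0.    1.24 -1.07] F [ 0.21  1.53 -0.91] T [ 0.064 -0.203 -0.056] w 0.347 g 0.0
units xyz [-0.02  0.02  2.88] rz -0.06
lane -0.088 55 front x [-0.0645 -0.0621]
lane -0.026 66 front x [-0.0665 -0.0646]
lane 0.036 87 front x [-0.066  -0.0644]
lane 0.098 91 front x [-0.0666 -0.0648]
```

View pics/s3.png

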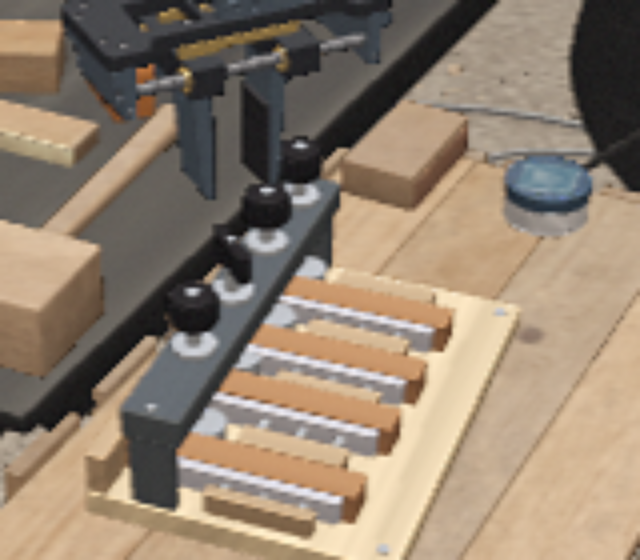

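The strip's front is level with the others, so it is home. The open fingers are over the T-bar at (235,255). Next: down and grip.

{"api": "move_arm", "payload": {
  "targets": "-0.3 -0.02 0.02 1 0 0 -0.06; -0.3 0 0 1 0 0 0; -0.3 0 0 0.5 0 0 0; -0.3 0 0 0.36 0 0 0; -0.3 0 0 0 0 0 0"
}}

```text
clock: 10.1
eef_pos: [0.6379, -0.0132, 0.1044]
tcp_rot: [-0.001, 0.299, 0.954, -0.0]
contact_force: [-0.8, 0.7, 0.7]
width: 0.35
grasp_force: 0.0
```

{"api": "move_arm", "payload": {
  "targets": "-1 0 0 0 0 0 0; -1 0 0 0 0 0 0; -1 0 0 0 0 0 0; -1 0 0 0 0 0 0; -1 0 0 0 0 0 0",
  "squeeze": 60
}}

```text
clock: 10.6
eef_pos: [0.6382, -0.0144, 0.1058]
tcp_rot: [0.0, 0.299, 0.954, -0.001]
contact_force: [-5.7, -8.9, 8.2]
width: 0.105
grasp_force: 60.0
```

```bash
python3 -c "
from h import *
st()"
```

```text
t 10.6 press xy [0.055  0.0118] z 0.1058 yaw 145.2 j [-0.12  0.62  1.43 -0.    1.09 -1.08] F [-5.71 -8.94  8.24] T [-1.591  0.895  0.021] w 0.105 g 60.0
```

{"api": "move_arm", "payload": {
  "targets": "-1 0 -0.05 0 0 0 0; -1 0 0 0 0 0 0.2; -1 0 0 0 0 0 0.5; -1 0 0 0 0 0 0.5; -1 0 0 0 0 0 0.5"
}}

```text
clock: 11.1
eef_pos: [0.6381, -0.0146, 0.1058]
tcp_rot: [0.001, 0.356, 0.935, -0.0]
contact_force: [-2.3, -3.2, 8.6]
width: 0.106
grasp_force: 60.0
```

```bash
cat >> h.py <<'E'
def obs():
    s=ctrl.get_state();r=rot(s["tcp_rot"]);y=np.degrees(np.arctan2(r[1,0],r[0,0]))
    c=ctrl.read_camera("scene");P=cloud(c);d=P[...,:2]-O;a=d@X;b=d@Y;p=c["pixels"].astype(int)
    m=(abs(P[...,2]-.04)<.003)&(p[...,0]-p[...,2]>40)&(b>.018)&(b<.062)&(p[...,0]>p[...,1]+25)
    q=[np.median(b[m&(a>l)&(a<l+.04)])*1000 for l in(-.07,-.03)]
    k=m&(a<.03)&(a>-.06);e=np.percentile(b[k],[5,95])*1000
    T=ctrl.get_state()["ft_torque"]
    print("t",round(s["clock"],2),"turned",round(((145.2-y)+180)%360-180,1),"Tz",round(s["ft_torque"][2],3),"after",round(T[2],3),"eff6",round(s["effort"][5],3),"F",np.round(s["contact_force"],1),"dq6",round(s["joint_vel"][5],2),"strip y",np.round(q,2),np.round(e,2),m.sum(),"w",round(s["width"],3),"xy",np.round([ (s["eef_pos"][:2]-O)@X,(s["eef_pos"][:2]-O)@Y],4))
E
python3 -c "
from h import *
obs()"
```

```text
t 11.1 turned 6.9 Tz 0.193 after 0.111 eff6 -0.954 F [-2.3 -3.2  8.6] dq6 0.34 strip y [37.01 36.05] [25.02 46.82] 262 w 0.106 xy [0.0548 0.0116]
```

{"api": "move_arm", "payload": {
  "targets": "-1 0 0 0 0 0 0.5; -1 0 0 0 0 0 0.5; -1 0 0 0 0 0 0.5; -1 0 0 0 0 0 0.5; -1 0 0 0 0 0 0.5"
}}

```text
clock: 11.65
eef_pos: [0.6379, -0.0148, 0.1057]
tcp_rot: [0.0, 0.436, 0.9, -0.0]
contact_force: [-3.2, -5.1, 8.6]
width: 0.101
grasp_force: 60.0
```

```bash
python3 -c "
from h import *
obs()"
```

```text
t 11.65 turned 16.9 Tz 0.171 after 0.078 eff6 -0.947 F [-3.2 -5.1  8.6] dq6 0.35 strip y [35.13 36.88] [24.74 46.87] 268 w 0.101 xy [0.0546 0.0115]
```

{"api": "move_arm", "payload": {
  "targets": "-1 0 0 0 0 0 0.5; -1 0 0 0 0 0 0.5; -1 0 0 0 0 0 0.5; -1 0 0 0 0 0 0.5; -1 0 0 0 0 0 0.5"
}}

```text
clock: 12.2
eef_pos: [0.6377, -0.0149, 0.1057]
tcp_rot: [0.0, 0.513, 0.859, -0.0]
contact_force: [-6.0, -6.2, 9.9]
width: 0.106
grasp_force: 60.0
```

```bash
python3 -c "
from h import *
obs()"
```

```text
t 12.2 turned 26.9 Tz 0.238 after 0.054 eff6 -0.946 F [-6.  -6.2  9.9] dq6 0.35 strip y [36.8  35.28] [25.04 47.38] 269 w 0.106 xy [0.0544 0.0113]
```

{"api": "move_arm", "payload": {
  "targets": "-1 0 0 0 0 0 0.5; -1 0 0 0 0 0 0.5; -1 0 0 0 0 0 0.5; -1 0 0 0 0 0 0.5"
}}

```text
clock: 12.65
eef_pos: [0.6376, -0.015, 0.1057]
tcp_rot: [0.0, 0.571, 0.821, -0.001]
contact_force: [-6.0, -5.9, 10.2]
width: 0.108
grasp_force: 60.0
```

```bash
python3 -c "
from h import *
obs()"
```

```text
t 12.65 turned 34.9 Tz 0.253 after 0.076 eff6 -0.945 F [-6.  -5.9 10.2] dq6 0.35 strip y [36.23 36.85] [25.06 47.15] 263 w 0.108 xy [0.0543 0.0113]
```

{"api": "move_arm", "payload": {
  "targets": "-1 0 0 0 0 0 0.5; -1 0 0 0 0 0 0.5; -1 0 0 0 0 0 0.5; -1 0 0 0 0 0 0.5"
}}

```text
clock: 13.1
eef_pos: [0.6374, -0.0151, 0.1057]
tcp_rot: [0.0, 0.627, 0.779, -0.001]
contact_force: [-7.6, -7.2, 11.2]
width: 0.108
grasp_force: 60.0
```

```bash
python3 -c "
from h import *
obs()"
```

```text
t 13.1 turned 42.9 Tz 0.204 after 0.103 eff6 -0.944 F [-7.6 -7.2 11.2] dq6 0.35 strip y [36.88 36.36] [24.4  46.99] 278 w 0.108 xy [0.0541 0.0112]
```

{"api": "move_arm", "payload": {
  "targets": "-1 -0.02 -0.04 -0.03 0 0 0.5; -1 0 0 0 0 0 0.5; -1 0 0 0 0 0 0.5; -1 0 0 0 0 0 0.5"
}}

```text
clock: 13.55
eef_pos: [0.637, -0.0152, 0.1058]
tcp_rot: [0.0, 0.68, 0.733, -0.0]
contact_force: [-0.2, -1.7, -1.3]
width: 0.106
grasp_force: 60.0
```

```bash
python3 -c "
from h import *
obs()"
```

```text
t 13.55 turned 50.9 Tz 0.234 after 0.03 eff6 -0.946 F [-0.2 -1.7 -1.3] dq6 0.35 strip y [37.32 37.34] [25.02 46.89] 276 w 0.106 xy [0.0537 0.0112]
```

{"api": "move_arm", "payload": {
  "targets": "-1 0 0 0 0 0 0.5; -1 0 0 0 0 0 0.5; -1 0 0 0 0 0 0.5; -1 0 0 0 0 0 0.5"
}}

```text
clock: 14.0
eef_pos: [0.6368, -0.0152, 0.1058]
tcp_rot: [0.0, 0.729, 0.684, -0.0]
contact_force: [-2.3, -3.6, 0.0]
width: 0.104
grasp_force: 60.0
```

```bash
python3 -c "
from h import *
obs()"
```

```text
t 14.0 turned 58.9 Tz 0.215 after 0.094 eff6 -0.921 F [-2.3 -3.6  0. ] dq6 0.35 strip y [37.23 37.13] [25.36 48.75] 278 w 0.104 xy [0.0535 0.0112]
```

{"api": "move_arm", "payload": {
  "targets": "-1 0 0 0 0 0 0.5; -1 0 0 0 0 0 0.5; -1 0 0 0 0 0 0.5; -1 0 0 0 0 0 0.5"
}}

```text
clock: 14.45
eef_pos: [0.6366, -0.0152, 0.1058]
tcp_rot: [-0.0, 0.775, 0.632, -0.0]
contact_force: [-3.3, -3.0, 2.4]
width: 0.108
grasp_force: 60.0
```

```bash
python3 -c "
from h import *
obs()"
```

```text
t 14.45 turned 66.8 Tz 0.269 after 0.151 eff6 -0.863 F [-3.3 -3.   2.4] dq6 0.35 strip y [39.26 38.93] [27.08 49.  ] 277 w 0.108 xy [0.0533 0.0112]
```

{"api": "move_arm", "payload": {
  "targets": "-1 0 0 0 0 0 0.5; -1 0 0 0 0 0 0.5; -1 0 0 0 0 0 0.5; -1 0 0 0 0 0 0.5"
}}

```text
clock: 14.9
eef_pos: [0.6365, -0.0152, 0.1058]
tcp_rot: [-0.0, 0.817, 0.577, -0.0]
contact_force: [-4.9, -3.4, 3.7]
width: 0.104
grasp_force: 60.0
```

```bash
python3 -c "
from h import *
obs()"
```

```text
t 14.9 turned 74.8 Tz 0.397 after 0.238 eff6 -0.78 F [-4.9 -3.4  3.7] dq6 0.35 strip y [38.74 38.22] [27.32 49.94] 267 w 0.104 xy [0.0532 0.0113]
```

The bite shows at about 57°: joint-6 effort, torque and strip shift all start to change there. I'll use the fence's displacement as a second gauge, with the first picture as its baseline.

```bash
cat >> h.py <<'E'
def fence(c):
    P=cloud(c);d=P[...,:2]-O;a=d@X;b=d@Y;p=c["pixels"].astype(int)
    m=(abs(P[...,2]-.036)<.0045)&(abs(p[...,0]-p[...,2])<35)&(p.min(-1)>110)&(b>.035)&(b<.075)&(a>-.055)&(a<.02)
    k=(abs(P[...,2]-.04)<.003)&(p[...,0]-p[...,2]>40)&(b>.018)&(b<.062)&(p[...,0]>p[...,1]+25)&(a>-.055)&(a<.02)
    f=lambda m,t:np.round([np.mean(b[m])*1000,*np.percentile(b[m]*1000,[5,50,95])],2)
    print("fence",m.sum(),f(m,0),"strip",k.sum(),f(k,0))
E
python3 -c "
from h import *
fence(np.load('scene0.npz'))
for i in range(3): fence(ctrl.read_camera('scene'))"
```

```text
fence 112 [53.4  46.58 54.25 57.82] strip 156 [36.35 24.96 36.39 46.65]
fence 118 [56.39 49.82 57.11 61.69] strip 147 [39.2  28.29 39.39 49.64]
fence 114 [56.31 50.34 56.67 61.15] strip 147 [38.97 27.79 39.72 49.88]
fence 108 [56.04 50.16 56.54 60.42] strip 142 [39.22 28.25 39.2  50.3 ]
```

{"api": "move_arm", "payload": {
  "targets": "-1 0 0 0 0 0 0.5; -1 0 0 0 0 0 0.5; -1 0 0 0 0 0 0.5; -1 0 0 0 0 0 0.5"
}}

```text
clock: 15.5
eef_pos: [0.6363, -0.0151, 0.1058]
tcp_rot: [-0.0, 0.855, 0.518, -0.001]
contact_force: [-5.7, -2.9, 3.7]
width: 0.106
grasp_force: 60.0
```

```bash
python3 -c "
from h import *
obs()
for i in range(3): fence(ctrl.read_camera('scene'))"
```

```text
t 15.5 turned 82.8 Tz 0.472 after 0.226 eff6 -0.696 F [-5.7 -2.9  3.7] dq6 0.35 strip y [40.27 40.63] [29.28 50.33] 269 w 0.106 xy [0.053  0.0113]
fence 112 [57.11 50.99 57.59 62.34] strip 146 [40.58 29.34 41.26 51.09]
fence 107 [57.01 52.11 57.56 60.69] strip 153 [40.45 29.99 40.14 50.93]
fence 114 [57.44 51.84 57.89 61.43] strip 162 [39.98 28.68 40.06 50.89]
```

Fence shift is 3.8 mm (about 13 N) at 83°, which puts the bite at 54–57°. About 102° gives roughly 22 N.

{"api": "move_arm", "payload": {
  "targets": "-1 0 0 0 0 0 0.5; -1 0 0 0 0 0 0.5; -1 0 0 0 0 0 0.5; -1 0 0 0 0 0 0.5; -1 0 0 0 0 0 0.5"
}}

```text
clock: 16.2
eef_pos: [0.6361, -0.015, 0.1058]
tcp_rot: [-0.0, 0.897, 0.442, -0.001]
contact_force: [-6.7, -2.9, 5.7]
width: 0.107
grasp_force: 60.0
```

```bash
python3 -c "
from h import *
obs()
for i in range(3): fence(ctrl.read_camera('scene'))"
```

```text
t 16.2 turned 92.8 Tz 0.563 after 0.401 eff6 -0.589 F [-6.7 -2.9  5.7] dq6 0.35 strip y [42.32 41.8 ] [31.03 52.83] 277 w 0.107 xy [0.0528 0.0115]
fence 109 [58.44 52.74 58.43 62.69] strip 147 [41.26 29.77 41.53 52.27]
fence 111 [58.13 51.97 58.77 62.8 ] strip 149 [41.46 29.96 41.55 51.63]
fence 113 [58.65 52.45 58.69 63.06] strip 157 [41.76 30.8  41.78 52.7 ]
```

{"api": "move_arm", "payload": {
  "targets": "-1 0 0 0 0 0 0.5; -1 0 0 0 0 0 0.5; -1 0 0 0 0 0 0.5; -1 0 0 0 0 0 0.25; -1 0 0 0 0 0 0"
}}

```text
clock: 16.9
eef_pos: [0.6359, -0.0149, 0.1058]
tcp_rot: [-0.0, 0.922, 0.387, -0.001]
contact_force: [-5.7, -1.6, 5.8]
width: 0.107
grasp_force: 60.0
```

```bash
python3 -c "
from h import *
obs()
for i in range(4): fence(ctrl.read_camera('scene'))"
```

```text
t 16.9 turned 99.7 Tz 0.346 after 0.283 eff6 0.879 F [-5.7 -1.6  5.8] dq6 -0.02 strip y [42.03 43.44] [31.39 53.01] 276 w 0.107 xy [0.0527 0.0116]
fence 109 [59.34 52.88 60.01 64.06] strip 153 [42.79 31.63 42.82 53.24]
fence 114 [59.29 54.06 59.64 63.9 ] strip 155 [42.41 31.11 42.68 53.5 ]
fence 114 [59.13 53.35 59.6  63.86] strip 151 [42.42 31.8  41.95 53.19]
fence 116 [59.07 52.9  59.43 63.57] strip 154 [42.03 30.69 42.06 52.89]
```

Fence shift is 5.8 mm, about 20 N, mid-range. Time to release and rise.

{"api": "move_arm", "payload": {
  "targets": "-0.5 0 0 0 0 0 0; -0.4 0 0 0 0 0 0; -0.3 0 0 0 0 0 0; -0.3 0 0 0 0 0 0; -0.3 0 0 -0.5 0 0 0"
}}

```text
clock: 17.65
eef_pos: [0.636, -0.0148, 0.1172]
tcp_rot: [-0.001, 0.923, 0.386, -0.001]
contact_force: [-0.5, -1.0, 0.8]
width: 0.346
grasp_force: 0.0
```

{"api": "move_arm", "payload": {
  "targets": "-0.3 0 0 -1 0 0 0; -0.3 0 0 -1 0 0 0; -0.3 0 0 -1 0 0 0; -0.3 0 0 -1 0 0 0; -0.3 0 0 0 0 0 0"
}}

```text
clock: 18.15
eef_pos: [0.6388, -0.0151, 0.2228]
tcp_rot: [0.002, 0.923, 0.386, 0.003]
contact_force: [-0.2, -0.6, 0.6]
width: 0.347
grasp_force: 0.0
```

```bash
python3 -c "
from h import *
st();strip()
for i in range(4): fence(ctrl.read_camera('scene'))"
```

```text
t 18.15 press xy [0.0555 0.011 ] z 0.2228 yaw 45.41 j [-0.12  0.5   1.3   0.    1.33  0.66] F [-0.16 -0.63  0.59] T [-0.043 -0.082  0.018] w 0.347 g 0.0
lane -0.088 56 front x [-0.0654 -0.063 ]
lane -0.026 63 front x [-0.0656 -0.0644]
lane 0.036 71 front x [-0.0656 -0.0643]
lane 0.098 88 front x [-0.0672 -0.0652]
fence 114 [58.89 52.94 59.38 63.31] strip 153 [42.24 30.8  42.36 53.03]
fence 112 [59.18 53.5  59.48 63.84] strip 151 [42.38 31.86 42.69 53.42]
fence 118 [59.19 53.97 59.61 63.43] strip 150 [41.86 31.16 41.38 52.88]
fence 108 [59.28 53.38 59.57 63.6 ] strip 147 [41.96 30.38 42.51 52.98]
```

The clamp held after release (5.7 mm, about 20 N), the strip is home and the gripper is clear. I'm handing in.

```bash
python3 -c "
from h import *
print(ctrl.finish_job())"
```

```text
the job is handed in; nothing more can be done
None
```

I pushed the loose strip home against the back stop, clamped it with an estimated 20 N on its side fence (about 45° past the bite), let go and handed the job in; no verdict came back.

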